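Clamp a tapered block in the sliding-jaw fixture

ROBOT

A 6-joint arm with a two-finger parallel gripper is mounted at the origin on a cart in front of the work surface, level with it; the furniture and walls round the work are solid. World frame = base frame: x ahead of the robot, y to its left, z up, the work surface at z = 0. Lengths are in m, angles in rad, forces in N, time in s.
With the tool pointing down it reaches from about 0.3 to 0.75 m from the base axis. Payload 8.5 kg.
Tool frame: the origin (TCP) lies on the centre line of the jaws, within the pads' length; the fingertips stand 22 mm ahead of it and the grasp point (between the pads) lies 3 mm ahead of it; z points along the fingers, y is the direction in which the jaws open and shut (so a half turn about z gives the same grasp; the last joint's range is limited). The gripper opens to 88 mm and grips with 3 to 60 N. Pads are 18 mm wide; open, the fingers measure 123 mm over their backs; the gripper's body (75 mm by 187 mm) begins 45 mm behind the grasp point.
Start: joints at [0.934, 0.381, 1.297, -0, 1.464, -0.215], TCP at [0.225, 0.502, 0.261] pointing down, gripper open.
Joint ranges: [-3.11, 3.11], [-0.89, 2.33], [0.22, 2.48], [-1.42, 4.56], [0.17, 2.85], [-2.88, 2.88]. Speed limits (rad/s): [2.39, 2.39, 3.14, 3.14, 3.14, 3.14].

INTERFACE

Orientations are given as a unit quaternion [x, y, z, w].
In Python, from cell import * gives the robot as it stands.
- The arm moves only by the tool send_rows, never from a script. Its argument "moves" is a list that holds one entry, the list of rows, each a list of 7 numbers: the opening, from -1 (shut) to 1 (fully open), then the shift along the world's x, y, z in m, then the turn, a rotation vector about the world's x, y, z in rad. A call has 1 to 10 rows; each row shifts and turns the pose as measured when the row begins; what a row does not reach is not made up. A row lasts 1/10 s, in which the tool goes at most 50 mm and 8.59 degrees, less where a joint would pass 70% of its speed; a pose out of reach is approached as far as the arm can. A call with a gripper value outside its range is refused whole. The fingers move at their own pace and stop on an object; "newtons" is the grip in N (left out, the last holds). Time passes only in rows, so rows that do not move let the fingers close. It gives the time, the measured TCP pose, the force and the opening at its end, in the units of the state.
- get_obs(): the state, without advancing time (a new reading comes with each control period).
- camera(name): name is "scene" or "side" or "wrist"; returns the picture (480x640x3 uint8, red, green, blue); there is no depth.
- calibration(name): a dict with "fx", "fy", "cx", "cy" (pixels), "cam_to_world" (4x4, takes a point from camera to world coordinates); the wrist camera has in their place "tool_from_camera" (4x4, takes a point from camera to tool coordinates, whose origin is the TCP and whose axes are the flange's). Camera axes: x right, y down, z forward; pixel columns grow to the right and rows downward; lengths in m; the calibration is good to about 2 mm. A picture is of the moment at which its call begins: read the wrist's pose just before it. calibration takes no time and is no camera call.
- sign_off(): hands the job in, once; it reports no verdict.
The state is a dict: "time_s": time; "qpos": joint angles; "dq": joint speeds; "tau": joint torques, N m; "position": TCP position; "tcp_rot": TCP orientation; "ft_force": force on the tool from outside, world axes, zero at the start; "wrist_torque": the same for the moment, N m; "grip_width": finger opening in m.
Only numpy, scipy, OpenCV 4.12 (cv2) and the standard library are available. Lean on these libraries where they do the work, as an engineer would, in place of code of your own. Each camera call takes 0.05 s, during which the arm holds its last target.

TASK

Stand the single loose tapered block upright on the bed of the holding fixture, between its two rails and between the fence and the sliding jaw, with the block's two flat parallel faces towards fence and jaw, and let go of it. Then loosen the wing knob on the jaw, slide the jaw up until the block is held snugly against the fence with no gap, and tighten the knob again so that the jaw is locked. Do not drag the jaw while it is clamped, and leave the abrasive roll where it is.

Things in the scene. Friction and masses are not known exactly. Their poses are not given: they have to be found in the camera images.
- tapered_block: Loose hardwood block standing upright on the bench, left of the fixture and away from the row of like blocks at the back: 27.5 mm thick (its own x, flat parallel upright faces), 50 mm wide at the foot (its own y) tapering to about 30 mm at the top, 64 mm tall, about 50 g. Origin: centre of its underside; z up. Grip it across the 27.5 mm.
- fixture: Fixture fixed to the bench, turned up to 0.3 rad: wooden base 136 x 280 mm (x, y), its bed 12 mm above the bench; two steel rails along y, 10 mm high, 92 mm of bed between them; dark wooden fence across the +y end (left), 42 mm above the bed, inner face at y = +110 mm; the sliding jaw rides on the rails at the -y end. Origin: centre of the base's underside; z up, +y from jaw to fence.
- bed_point (a point): Point on the top of the fixture's bed, midway between the rails and 60 mm from the fence's inner face (fixture x 0, y +50 mm, z 12 mm): a good place to set the block down.
- sliding_jaw (a joint): Travel of the jaw towards the fence, m: 0 = fully open (150 mm between jaw face and fence); opening = 150 mm minus travel, so the block is held without gap at 0.1225. Starts between 0 and 0.025. With the knob loose it slides with about 2 N and stays where it is left; clamped it resists more than 20 N.
- jaw_face (a point): Centre of the jaw's flat front face (84 mm wide, from 2 to 44 mm above the bed), 35 mm above the bench; axes as the fixture's, +y towards the fence. The jaw's grey body is 124 mm wide and reaches 80 mm back from the face; its top is 45 mm above the bench.
- clamp_knob (a joint): Angle of the wing knob on the jaw, rad, growing clockwise seen from above (tightening): 0 = fully loose, at a stop; the brake bites from about 0.75 and holds firmly from 1.1 on; 1.5 = end stop. Starts tight, 1.2 to 1.35. Stays where it is left; takes 0.2 N m loose, about 0.3 N m tight. One grasp does the whole turn, and the jaw can be slid by the held knob.
- knob_grip (a point): Middle of the knob's black wing, on its axis, 83 mm above the bench, 60 mm behind the jaw's face. The wing is 60 mm long (this point's x axis), 14 mm thick (its y axis), 26 mm high (70 to 96 mm above the bench), on a 12 mm stem; 19 mm free between wing and jaw. At joint value 1.35 the wing lies along the rails, at 0 nearly across them.
- abrasive_roll: Dark roll of abrasive cloth, 69 mm across, 50 mm high, standing behind and left of the fixture; leave it alone. Origin: centre of its underside.
Not all that is in view belongs to the job. What is shaped like the tapered_block but pink is not meant.

How it is judged:
By the outcome, as a careful person would: the job done as asked, in the order asked, and still so for the second after the job is handed in, with the robot touching nothing.
It also fails if it takes over 54 s, if anything falls off the work surface, if the arm or the gripper's body presses on something with over 40 N, if the wrist force passes 120 N, or if a joint passes its speed limit or range.

## Working session

There is one attempt and no reset: what is moved stays moved. The work goes in short steps, Python scripts to look and compute and a tool call to move; the robot and the scene stay as the last step left them, time stands still between calls to the robot, and variables do not carry over. Pictures are saved under pics/ and viewed, and the job is handed in when it is done.

Besides the shell and the picture viewer there is one more tool, called after "Emit:" by a JSON object that holds its "fn" and its "kwargs", one argument or row to a line. send_rows: Moves the arm, as the interface text tells. Its arguments: {"type":"object","properties":{"moves":{"type":"array"},"newtons":{"type":"number"}},"required":["moves"]}

```bash
mkdir -p pics; ls
cat > h.py <<'E'
from cell import *
import numpy as np, cv2
from scipy.spatial.transform import Rotation as R
def snap(n,f):
    o=get_obs(); im=np.array(camera(n)); cv2.imwrite('pics/'+f,im[:,:,::-1]); return o,im
def ray(n,u,v,o=None):
    c=calibration(n)
    d=np.array([(u-c['cx'])/c['fx'],(v-c['cy'])/c['fy'],1.])
    if n=='wrist':
        T=np.eye(4); T[:3,:3]=R.from_quat(o['tcp_rot']).as_matrix(); T[:3,3]=o['position']
        M=T@np.array(c['tool_from_camera'])
    else: M=np.array(c['cam_to_world'])
    return M[:3,3],M[:3,:3]@d
def onz(n,u,v,z,o=None):
    p,d=ray(n,u,v,o); return p+d*(z-p[2])/d[2]
def proj(n,P,o=None):
    c=calibration(n)
    if n=='wrist':
        T=np.eye(4); T[:3,:3]=R.from_quat(o['tcp_rot']).as_matrix(); T[:3,3]=o['position']
        M=T@np.array(c['tool_from_camera'])
    else: M=np.array(c['cam_to_world'])
    q=np.linalg.inv(M)@np.append(P,1); return c['fx']*q[0]/q[2]+c['cx'],c['fy']*q[1]/q[2]+c['cy']
E
python3 - <<'E'
from h import *
for n in ['scene','side','wrist']:
    o,im=snap(n,n+'0.png')
    c=calibration(n); print(n,c['fx'],np.round(c.get('cam_to_world',c.get('tool_from_camera')),3).tolist())
print(o)
E
```

```text
pics
scene 566.4250119888139 [[0.464, -0.69, 0.555, -0.079], [-0.886, -0.373, 0.276, -0.302], [0.016, -0.62, -0.784, 1.049], [0.0, 0.0, 0.0, 1.0]]
side 500.99405341289764 [[0.999, -0.004, 0.054, 0.542], [-0.05, -0.414, 0.909, -0.753], [0.019, -0.91, -0.414, 0.45], [0.0, 0.0, 0.0, 1.0]]
wrist 333.97739889724164 [[0.0, -0.949, -0.317, 0.082], [1.0, -0.0, 0.001, 0.0], [-0.001, -0.317, 0.949, -0.124], [0.0, 0.0, 0.0, 1.0]]
{'time_s': 0.1, 'qpos': array([ 9.33692564e-01,  3.81129624e-01,  1.29814435e+00,  1.59681462e-05,
        1.46356910e+00, -2.15262458e-01]), 'dq': array([-0.00058217, -0.00137359, -0.00246236, -0.00015739,  0.00101029,
        0.00025963]), 'tau': array([ 3.20773688e-03, -4.38649678e+01, -2.24912524e+01,  7.13817333e-02,
        3.41556128e-02, -1.12527135e-05]), 'position': array([0.22504443, 0.5016211 , 0.26021265]), 'tcp_rot': array([ 2.09361037e-01,  9.77838210e-01, -5.66000962e-04, -2.65687194e-04]), 'ft_force': array([-0.07867788,  0.54852368, -0.77679283]), 'wrist_torque': array([-0.00066679, -0.04835806, -0.02369125]), 'grip_width': 0.08822536502437349}
```

View pics/scene0.png

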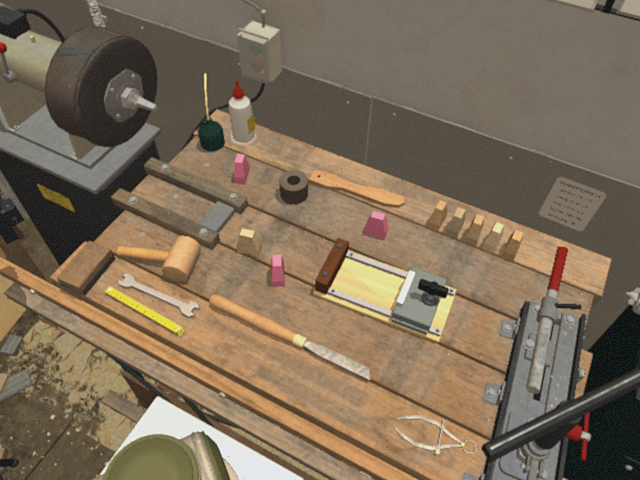

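View pics/side0.png

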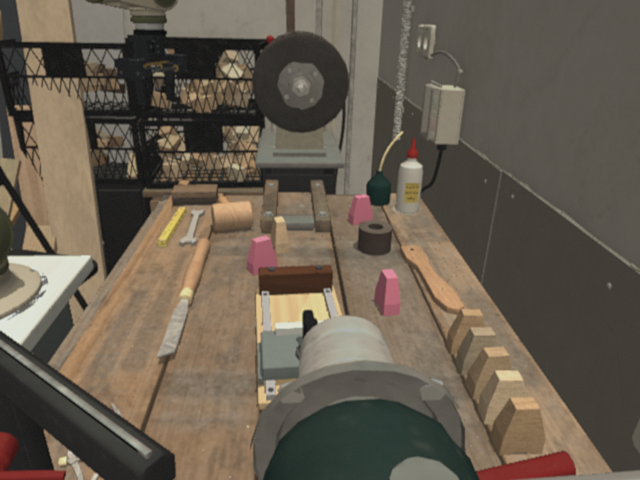

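View pics/wrist0.png

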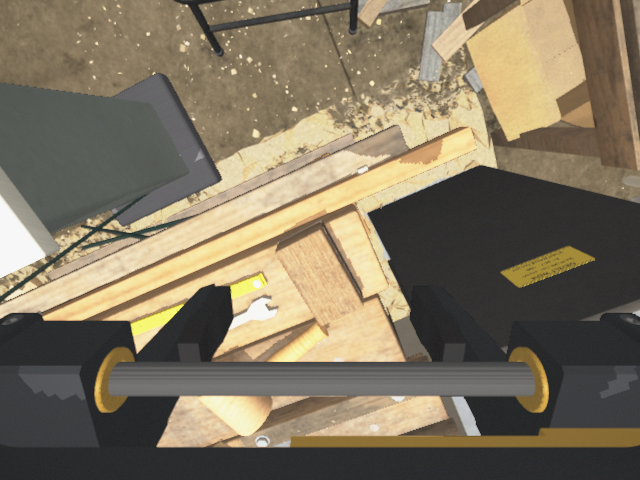

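The candidates are the wooden block at scene (249,240), the pink ones at (278,268), (240,168) and (376,223), and the row of five wooden blocks at (440–513, 230). The wooden one at (249,240) fits: it isn't pink, stands left of the fixture and is away from the row. I'll confirm this in an enlarged crop.

Run:
```python
from h import *
im=cv2.imread('pics/scene0.png')
cv2.imwrite('pics/c1.png',cv2.resize(im[215:295,225:305],None,fx=7,fy=7,interpolation=cv2.INTER_CUBIC))
cv2.imwrite('pics/c2.png',cv2.resize(im[230:350,305:465],None,fx=5,fy=5,interpolation=cv2.INTER_CUBIC))
for u,v in [(249,250),(294,195)]: print(onz('scene',u,v,0))
```

```text
[0.51981964 0.18773513 0.        ]
[0.71388931 0.18004509 0.        ]
```

View pics/c1.png

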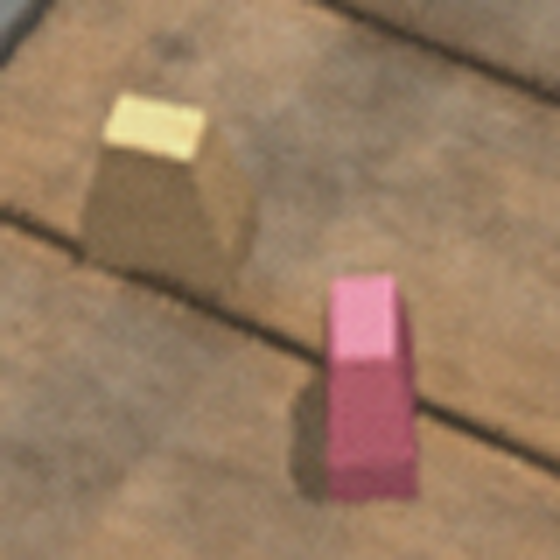

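View pics/c2.png

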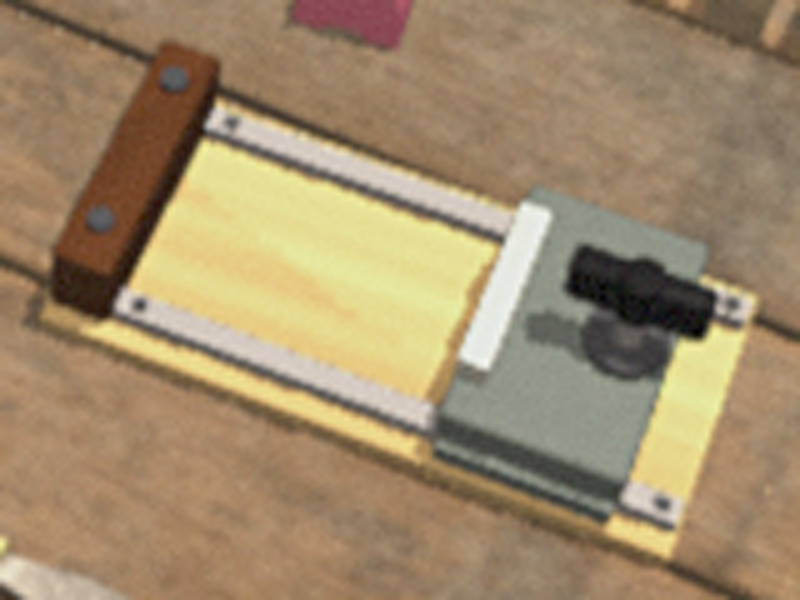

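The crop shows a natural-wood tapered block (top quad around scene (240–254, 229–238)), so that is the target. The pink block beside it is not. In the second crop the knob wing is at about scene (433,288). Measuring from these next.

Run:
```python
from h import *
def c1(u,v,z): return onz('scene',u/7+225-.43,v/7+215-.43,z)
def c2(u,v,z): return onz('scene',u/5+305-.4,v/5+230-.4,z)
print('top',*[np.round(c1(*p,.064),4) for p in [(118,95),(207,109),(191,160),(103,144)]],sep='\n')
m=np.mean([c1(*p,.064) for p in [(118,95),(207,109),(191,160),(103,144)]],0); print(m)
print('foot',c1(80,255,0),c1(232,292,0),c1(255,210,0))
print('fence inner top',c2(218,62,.054),c2(110,273,.054))
print('rails inner near fence', c2(205,130,.022), c2(232,104,.022), c2(118,300,.022))
print('base corners R',c2(757,296,.012),c2(670,557,.012))
print('base left', c2(42,310,.012))
print('jaw top',c2(540,188,.045),c2(707,245,.045),c2(437,440,.045),c2(620,487,.045))
print('wing',c2(585,258,.096),c2(710,300,.096))
for n in ['side']:
    print(proj(n,m))
```

```text
top
[0.5257 0.2044 0.064 ]
[0.5342 0.1769 0.064 ]
[0.5148 0.1705 0.064 ]
[0.5071 0.198  0.064 ]
[0.52046646 0.1874559  0.064     ]
foot [0.50346061 0.21220536 0.        ] [0.51429942 0.16103718 0.        ] [0.5458749  0.17178806 0.        ]
fence inner top [ 0.61018975 -0.01687952  0.054     ] [ 0.49103097 -0.02553827  0.054     ]
rails inner near fence [ 0.59577375 -0.0192579   0.022     ] [ 0.61428045 -0.02358865  0.022     ] [ 0.49898105 -0.02590505  0.022     ]
base corners R [ 0.63667035 -0.26515471  0.012     ] [ 0.50213953 -0.27562919  0.012     ]
base left [0.48480166 0.00311641 0.012     ]
jaw top [ 0.62149449 -0.16567881  0.045     ] [ 0.62797157 -0.23908647  0.045     ] [ 0.48817307 -0.17533981  0.045     ] [ 0.50312768 -0.24805142  0.045     ]
wing [ 0.5630348  -0.20124697  0.096     ] [ 0.56809498 -0.25225908  0.096     ]
(np.float64(278.91775980144763), np.float64(219.0319408977637))
```

Emit:
{"fn": "send_rows", "kwargs": {
  "moves": [
    [[1, 0.03, -0.031, -0.004, 0, 0, -0.085], [1, 0.03, -0.031, -0.004, 0, 0, -0.085], [1, 0.03, -0.031, -0.004, 0, 0, -0.085], [1, 0.03, -0.031, -0.004, 0, 0, -0.085], [1, 0.03, -0.031, -0.004, 0, 0, -0.085], [1, 0.03, -0.031, -0.004, 0, 0, -0.085], [1, 0.03, -0.031, -0.004, 0, 0, -0.085], [1, 0.03, -0.031, -0.004, 0, 0, -0.085], [1, 0.03, -0.031, -0.004, 0, 0, -0.085], [1, 0.03, -0.031, -0.004, 0, 0, -0.085]]
  ],
  "newtons": 20
}}

```text
time_s: 1.15
position: [0.5303, 0.1812, 0.2175]
tcp_rot: [0.604, 0.797, -0.001, -0.002]
ft_force: [0.3, -0.5, 0.1]
grip_width: 0.088
```

Run:
```python
from h import *
o,im=snap('wrist','w1.png'); print(o['position'],o['tcp_rot'],o['qpos'],np.abs(o['dq']).max())
print(proj('wrist',[.52,.187,.064],o))
```

```text
[0.53031943 0.18117976 0.21747353] [ 6.03624382e-01  7.97267041e-01 -5.81264503e-04 -1.59126537e-03] [ 0.11740785  0.43407995  1.34043638  0.00139475  1.37017682 -0.15758771] 0.6788675058722298
(np.float64(311.5753236161587), np.float64(217.3661319789614))
```

View pics/w1.png

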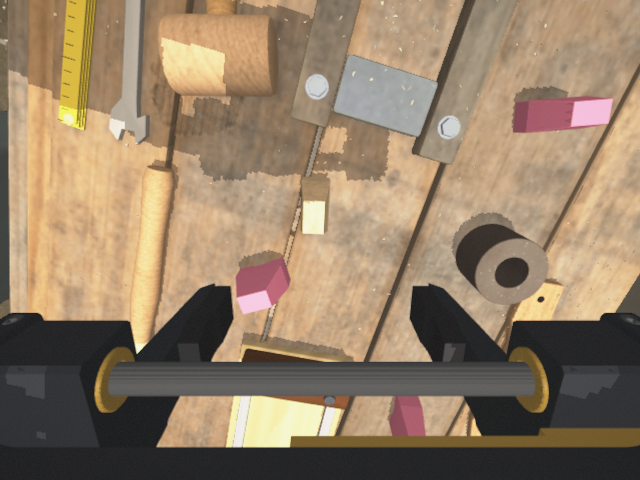

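The arm is still settling, so I'll take one still row and then measure the block from a fresh wrist picture.

Emit:
{"fn": "send_rows", "kwargs": {
  "moves": [
    [[1, -0.02, 0.005, 0, 0, 0, 0.02], [1, 0, 0, 0, 0, 0, 0]]
  ]
}}

```text
time_s: 1.4
position: [0.5156, 0.1792, 0.2149]
tcp_rot: [0.601, 0.799, -0.002, -0.001]
ft_force: [0.1, 0.1, 0.0]
grip_width: 0.0886
```

Run:
```python
from h import *
o,im=snap('wrist','w2.png'); print(o['position'],o['tcp_rot'],np.abs(o['dq']).max())
import json; json.dump({k:np.array(o[k]).tolist() for k in ['position','tcp_rot']},open('w2.json','w'))
u,v=map(int,proj('wrist',[.52,.187,.064],o)); print(u,v)
cv2.imwrite('pics/w2c.png',cv2.resize(cv2.imread('pics/w2.png')[v-50:v+50,u-50:u+50],None,fx=6,fy=6,interpolation=cv2.INTER_CUBIC))
```

```text
[0.51558314 0.17917224 0.21491512] [ 0.60113038  0.79914787 -0.00182182 -0.00127747] 0.07061905579128025
329 220
```

View pics/w2c.png

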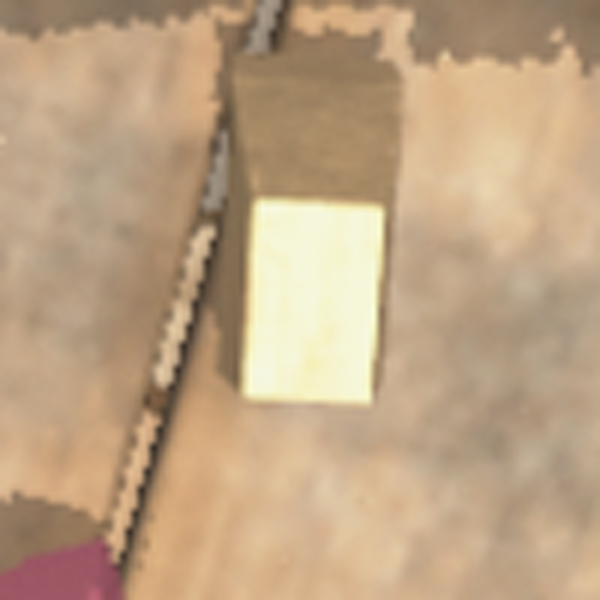

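Run:
```python
from h import *
import json
o=json.load(open('w2.json'))
f=lambda u,v,z: onz('wrist',u/6+279-.42,v/6+170-.42,z,o)
q=[f(*p,.064) for p in [(252,198),(385,204),(372,404),(244,400)]]
for p in q: print(np.round(p,4))
m=np.mean(q,0); print('mid',m)
t=(q[1]+q[2]-q[0]-q[3])/2; w=(q[0]+q[1]-q[2]-q[3])/2
print('t',np.hypot(*t[:2]),np.arctan2(t[1],t[0]),'w',np.hypot(*w[:2]),np.arctan2(w[1],w[0]))
a,b=f(230,70,0),f(402,73,0); print('foot far',a,b,np.linalg.norm(a-b))
print('pinks/back', proj('scene',m))
```

```text
[0.5088 0.1997 0.064 ]
[0.5269 0.2041 0.064 ]
[0.5339 0.1754 0.064 ]
[0.5159 0.1708 0.064 ]
mid [0.52136995 0.18748396 0.064     ]
t 0.01858093275141328 0.24272421624654703 w 0.02965678858861155 1.8105261787478455
foot far [0.50269903 0.20611848 0.        ] [0.5307611  0.21371236 0.        ] 0.0290713985742848
pinks/back (np.float64(246.88663902117395), np.float64(232.40165299695417))
```

Run:
```python
from h import *
im=cv2.imread('pics/side0.png')
a=cv2.resize(im[205:260,250:310],None,fx=8,fy=8,interpolation=cv2.INTER_CUBIC)
b=cv2.resize(im[300:460,440:560],(330,440),interpolation=cv2.INTER_CUBIC)
c=np.zeros((440,810,3),np.uint8);c[:,:480]=a;c[:,480:]=b;cv2.imwrite('pics/c3.png',c[:,:800])
```

```text
(no output)
```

View pics/c3.png

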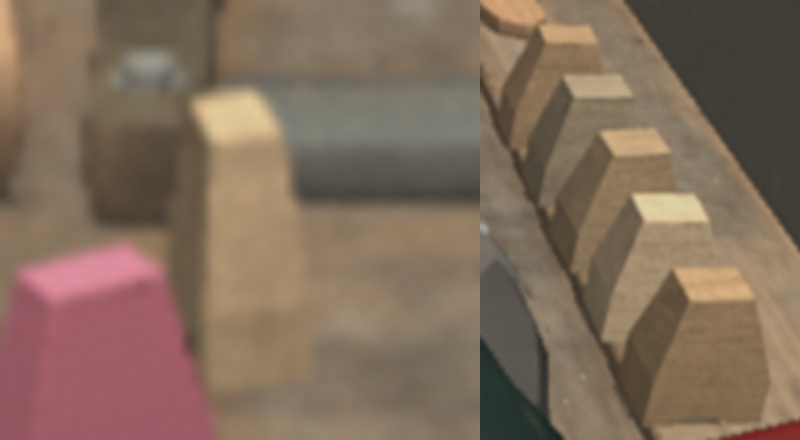

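The wrist view puts the block's top centre at (0.521, 0.1875) with the 27.5 mm direction at about 0.25 rad. The scene view agrees within 1 mm. The top also narrows to about 19 mm in thickness, and the parallel band is low on the block (about 18 mm), so I'll grip low.

Emit:
{"fn": "send_rows", "kwargs": {
  "moves": [
    [[1, 0.003, 0.004, -0.03, 0, 0, -0.03], [1, 0.003, 0.004, -0.03, 0, 0, 0], [1, 0, 0, -0.03, 0, 0, 0], [1, 0, 0, 0, 0, 0, 0]]
  ]
}}

```text
time_s: 1.85
position: [0.5245, 0.1889, 0.1239]
tcp_rot: [0.613, 0.79, 0.001, 0.001]
ft_force: [-0.7, -0.8, 0.4]
grip_width: 0.0884
```

Emit:
{"fn": "send_rows", "kwargs": {
  "moves": [
    [[1, -0.003, -0.001, -0.025, 0, 0, 0], [1, 0, 0, -0.025, 0, 0, 0], [1, 0, 0, -0.02, 0, 0, 0], [1, 0, 0, 0, 0, 0, 0]]
  ]
}}

```text
time_s: 2.25
position: [0.525, 0.1896, 0.0572]
tcp_rot: [0.612, 0.791, 0.004, 0.004]
ft_force: [0.4, 0.1, -0.4]
grip_width: 0.088
```

Emit:
{"fn": "send_rows", "kwargs": {
  "moves": [
    [[1, -0.003, -0.002, -0.014, 0, 0, 0], [1, -0.002, -0.001, -0.014, 0, 0, 0], [1, 0, 0, 0, 0, 0, 0]]
  ]
}}

```text
time_s: 2.55
position: [0.5234, 0.1877, 0.0341]
tcp_rot: [0.612, 0.791, 0.006, 0.007]
ft_force: [-0.8, 0.2, -0.1]
grip_width: 0.0879
```

Run:
```python
from h import *
o,im=snap('wrist','w3.png'); r=R.from_quat(o['tcp_rot']).as_matrix(); print(o['position'],r.round(4).tolist())
```

```text
[0.52343293 0.1876745  0.03409198] [[-0.2517, 0.9676, 0.019], [0.9678, 0.2517, 0.0016], [-0.0032, 0.0188, -0.9998]]
```

View pics/w3.png

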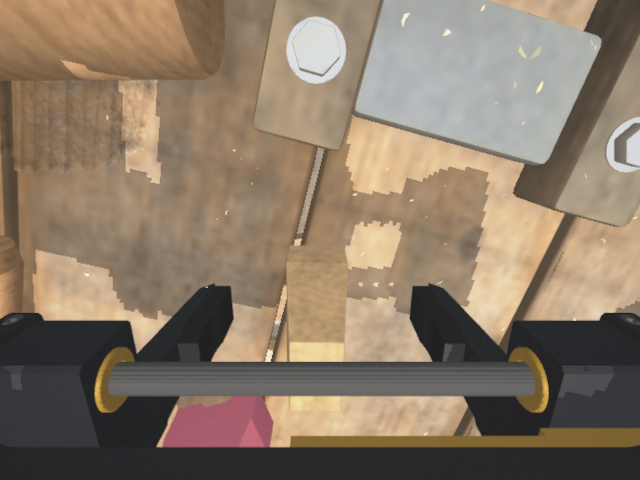

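The block stands centred between the open fingers (image around (316,330)). The tool has tilted 1.1°, so I'll correct that, lower 4 mm and close.

Emit:
{"fn": "send_rows", "kwargs": {
  "moves": [
    [[1, -0.001, 0, -0.004, -0.002, 0.019, 0], [1, 0, 0, 0, 0, 0.003, 0], [-1, 0, 0, 0, 0, 0, 0], [-1, 0, 0, 0, 0, 0, 0], [-1, 0, 0, 0, 0, 0, 0], [-1, 0, 0, 0, 0, 0, 0], [-1, 0, 0, 0, 0, 0, 0], [-1, 0, 0, 0, 0, 0, 0]]
  ],
  "newtons": 20
}}

```text
time_s: 3.4
position: [0.5254, 0.1885, 0.0353]
tcp_rot: [0.611, 0.791, 0.001, 0.001]
ft_force: [-0.2, 0.4, -0.1]
grip_width: 0.0422
```

Run:
```python
from h import *
o=get_obs(); r=R.from_quat(o['tcp_rot']).as_matrix(); print(o['position'],r.round(4).tolist(),o['grip_width'],o['ft_force'])
```

```text
[0.52541024 0.18847559 0.03530514] [[-0.2522, 0.9677, 0.0038], [0.9677, 0.2522, 0.0007], [-0.0003, 0.0039, -1.0]] 0.042182541032274985 [-0.16784226  0.43658871 -0.10116698]
```

Emit:
{"fn": "send_rows", "kwargs": {
  "moves": [
    [[0, -0.003, -0.001, -0.008, 0, 0.004, 0], [0, 0, 0, 0, 0, 0, 0], [-1, 0, 0, 0, 0, 0, 0], [-1, 0, 0, 0, 0, 0, 0], [-1, 0, 0, 0, 0, 0, 0], [-1, 0, 0, 0, 0, 0, 0]]
  ],
  "newtons": 20
}}

```text
time_s: 4.0
position: [0.5219, 0.1873, 0.0262]
tcp_rot: [0.611, 0.791, -0.0, -0.001]
ft_force: [0.2, -1.0, -0.4]
grip_width: 0.0278
```

Run:
```python
from h import *
o=get_obs(); r=R.from_quat(o['tcp_rot']).as_matrix(); print(o['position'],r.round(4).tolist(),o['grip_width'],o['ft_force'])
```

```text
[0.52185335 0.18728595 0.02618597] [[-0.2521, 0.9677, -0.0016], [0.9677, 0.2521, 0.0006], [0.0009, -0.0014, -1.0]] 0.027792941963635867 [ 0.1994058  -1.02065515 -0.39961781]
```

Gripped at 27.8 mm. Lifting, then crossing over to the fixture.

Emit:
{"fn": "send_rows", "kwargs": {
  "moves": [
    [[-1, 0, 0, 0.03, 0, 0, 0], [-1, 0, 0, 0.04, 0, 0, 0], [-1, 0, 0, 0.04, 0, 0, 0], [-1, 0, 0, 0.04, 0, 0, 0.06], [-1, 0.003, -0.02, 0.02, 0, 0, 0.13], [-1, 0.004, -0.035, 0, 0, 0, 0.14], [-1, 0.004, -0.035, 0, 0, 0, 0.14], [-1, 0.004, -0.035, 0, 0, 0, 0.14], [-1, 0.004, -0.035, 0, 0, 0, 0.14], [-1, 0.004, -0.035, 0, 0, 0, 0.14]]
  ]
}}

```text
time_s: 5.0
position: [0.5424, -0.0108, 0.2043]
tcp_rot: [0.191, 0.982, -0.002, 0.002]
ft_force: [0.8, -0.9, -0.2]
grip_width: 0.0274
```

Run:
```python
from h import *
o=get_obs(); r=R.from_quat(o['tcp_rot']).as_matrix(); print(o['position'],r.round(4).tolist(),o['grip_width'],o['ft_force'],np.arctan2(r[1,1],r[0,1]),o['qpos'])
```

```text
[ 0.54241961 -0.01079126  0.20429659] [[-0.9269, 0.3754, 0.0032], [0.3754, 0.9269, -0.0037], [-0.0043, -0.0022, -1.0]] 0.027420818478600974 [ 0.79654456 -0.86596839 -0.20701168] 1.1859768139617 [-0.23697638  0.41423183  1.41555771 -0.00294572  1.30787227 -1.42219799]
```

Emit:
{"fn": "send_rows", "kwargs": {
  "moves": [
    [[-1, 0.004, -0.018, 0, 0, 0, 0.13], [-1, 0.004, -0.018, 0, 0, 0, 0.13], [-1, 0.004, -0.017, 0, 0, 0, 0.12], [-1, 0, 0, 0, 0, 0, 0], [-1, 0, 0, 0, 0, 0, 0]]
  ]
}}

```text
time_s: 5.5
position: [0.5543, -0.0702, 0.204]
tcp_rot: [-0.003, 1.0, -0.001, 0.002]
ft_force: [-0.2, 0.2, -0.2]
grip_width: 0.0273
```

Run:
```python
from h import *
import json
o,im=snap('wrist','w4.png'); r=R.from_quat(o['tcp_rot']).as_matrix(); print(o['position'],r.round(4).tolist(),o['grip_width'],o['ft_force'],np.arctan2(r[1,1],r[0,1]),o['qpos'])
json.dump({k:np.array(o[k]).tolist() for k in ['position','tcp_rot']},open('w4.json','w'))
```

```text
[ 0.55431654 -0.07022661  0.20396765] [[-1.0, -0.0057, 0.0038], [-0.0057, 1.0, -0.0024], [-0.0038, -0.0024, -1.0]] 0.027335868731787227 [-0.23676625  0.22416458 -0.22508404] 1.5765199981638687 [-3.37471089e-01  4.40957065e-01  1.37094548e+00 -1.04066931e-03
  1.32527699e+00 -1.91374502e+00]
```

View pics/w4.png

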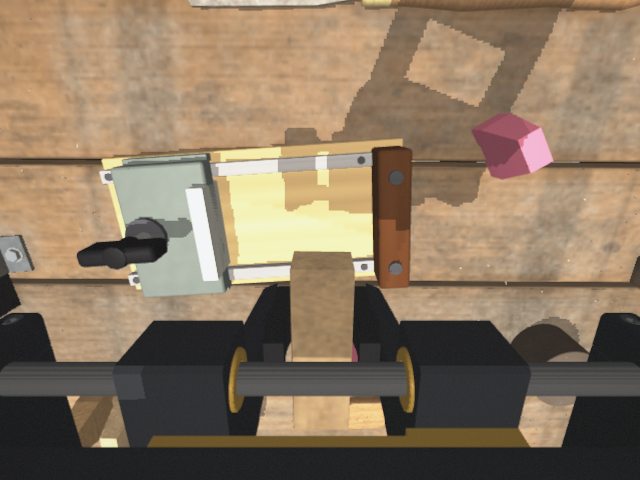

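Run:
```python
import cv2
im=cv2.imread('pics/w4.png')
cv2.imwrite('pics/w4a.png',cv2.resize(im[130:305,70:250],(720,700)[:2] and (617,600),interpolation=cv2.INTER_CUBIC))
cv2.imwrite('pics/w4b.png',cv2.resize(im[130:300,250:420],(600,600),interpolation=cv2.INTER_CUBIC))
```

```text
(no output)
```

View pics/w4a.png

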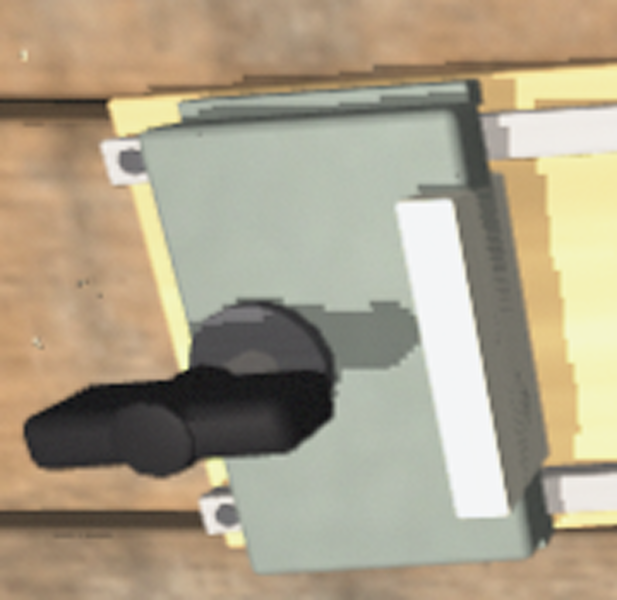

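View pics/w4b.png

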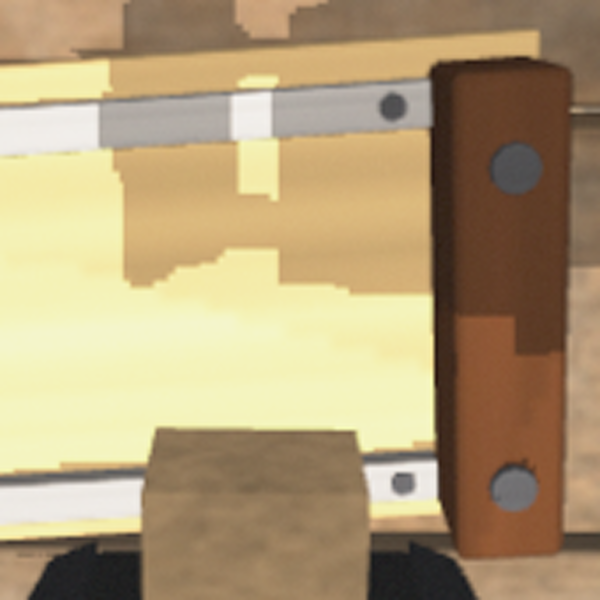

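Run:
```python
from h import *
import json
o=json.load(open('w4.json'))
A=lambda u,v,z: onz('wrist',u/3.428+70-.36,v/3.428+130-.36,z,o)
B=lambda u,v,z: onz('wrist',u/3.529+250-.36,v/3.529+130-.36,z,o)
s=[B(392,106,.022),B(403,483,.022),A(130,158,.022),A(228,514,.022)]
for p in s: print(p.round(4))
mf=(s[0]+s[1])/2; mj=(s[2]+s[3])/2; print('mids',mf,mj,'yaw',np.arctan2(*(mf-mj)[[1,0]])-np.pi/2, np.linalg.norm(mf-mj), np.linalg.norm(s[0]-s[1]),np.linalg.norm(s[2]-s[3]))
f=[B(453,75,.054),B(462,553,.054)]; print('fence',f, np.arctan2(*(f[1]-f[0])[[1,0]]))
j=[A(455,198,.056),A(511,515,.056)]; print('jawface',j,np.linalg.norm(j[1]-j[0]),np.arctan2(*(j[1]-j[0])[[1,0]]))
print('dome',A(152,440,.097),'disc',A(262,350,.05))
print('wing ends',A(32,445,.09),A(315,415,.09))
```

```text
[ 0.5014 -0.0351  0.022 ]
[ 0.6056 -0.0274  0.022 ]
[ 0.5171 -0.265   0.022 ]
[ 0.6214 -0.2569  0.022 ]
mids [ 0.55348823 -0.03124735  0.022     ] [ 0.56924514 -0.26097775  0.022     ] yaw 0.06848143480249758 0.23027013923136294 0.1044441198952423 0.10462904147829662
fence [array([ 0.49134389, -0.02531606,  0.054     ]), array([ 0.61109853, -0.01575758,  0.054     ])] 0.07964837018278448
jawface [array([ 0.52105065, -0.1676355 ,  0.056     ]), array([ 0.60454923, -0.16199266,  0.056     ])] 0.08368903850867576 0.06747735359455094
dome [ 0.56694323 -0.2246861   0.097     ] disc [ 0.56142776 -0.22323734  0.05      ]
wing ends [ 0.5712214  -0.25657438  0.09      ] [ 0.56360337 -0.19190107  0.09      ]
```

Fixture yaw is about 0.07 and the bed point is at about (0.557, -0.080), with scene and wrist agreeing. The screw spacing is 104 mm and the jaw face 83.7 mm wide, both right. The jaw opening is about 145 mm. The knob axis is at (0.567, -0.225), which matches "60 mm behind the face".

Emit:
{"fn": "send_rows", "kwargs": {
  "moves": [
    [[-1, 0.003, -0.01, -0.03, 0.002, 0.004, 0.065], [-1, 0, 0, -0.03, 0, 0, 0], [-1, 0, 0, -0.03, 0, 0, 0], [-1, 0, 0, 0, 0, 0, 0], [-1, 0, 0, 0, 0, 0, 0]]
  ]
}}

```text
time_s: 6.05
position: [0.5575, -0.0762, 0.1138]
tcp_rot: [-0.035, 0.999, -0.001, 0.002]
ft_force: [0.6, -0.6, 0.5]
grip_width: 0.0268
```

```bash
cat >> h.py <<'E'
def st():
    o=get_obs(); r=R.from_quat(o['tcp_rot']).as_matrix()
    print(o['time_s'],'pos',o['position'].round(4),'z',r[:,2].round(4),'yaw',round(float(np.arctan2(r[1,1],r[0,1])),4),'w',round(float(o['grip_width']),4),'F',np.round(o['ft_force'],1),'T',np.round(o['wrist_torque'],2),'q6',round(float(o['qpos'][5]),3),'dq',round(float(np.abs(o['dq']).max()),3)); return o
E
python3 -c "from h import *; st()"
```

```text
6.05 pos [ 0.5575 -0.0762  0.1138] z [ 0.0037 -0.0011 -1.    ] yaw 1.6405 w 0.0268 F [ 0.6 -0.6  0.5] T [ 0.01 -0.01 -0.02] q6 -1.987 dq 0.024
```

Emit:
{"fn": "send_rows", "kwargs": {
  "moves": [
    [[-1, 0, -0.004, -0.02, 0.001, 0.004, 0], [-1, 0, 0, -0.02, 0, 0, 0], [-1, 0, 0, -0.015, 0, 0, 0], [-1, 0, 0, -0.01, 0, 0, 0], [-1, 0, 0, 0, 0, 0, 0]]
  ]
}}

```text
time_s: 6.55
position: [0.5612, -0.0793, 0.0553]
tcp_rot: [-0.034, 0.999, -0.003, 0.006]
ft_force: [-0.0, 0.1, -0.6]
grip_width: 0.0273
```

```bash
python3 -c "from h import *; st()"
```

```text
6.55 pos [ 0.5612 -0.0793  0.0553] z [ 0.0124 -0.0046 -0.9999] yaw 1.6396 w 0.0273 F [-0.   0.1 -0.6] T [ 0.05  0.02 -0.07] q6 -1.989 dq 0.029
```

Emit:
{"fn": "send_rows", "kwargs": {
  "moves": [
    [[-1, -0.004, -0.001, -0.006, 0.005, 0.014, 0], [-1, 0, 0, -0.005, 0, 0, 0], [-1, 0, 0, 0, 0, 0.003, 0]]
  ]
}}

```text
time_s: 6.85
position: [0.5581, -0.0805, 0.0462]
tcp_rot: [-0.034, 0.999, -0.0, -0.001]
ft_force: [0.2, 0.5, -1.5]
grip_width: 0.0274
```

```bash
python3 -c "from h import *; st()"
```

```text
6.85 pos [ 0.5581 -0.0805  0.0462] z [-1.9e-03 -6.0e-04 -1.0e+00] yaw 1.6397 w 0.0274 F [ 0.2  0.5 -1.5] T [ 0.06 -0.02  0.02] q6 -1.991 dq 0.058
```

Emit:
{"fn": "send_rows", "kwargs": {
  "moves": [
    [[-1, -0.001, 0, -0.004, 0, -0.002, 0], [-1, 0, 0, -0.002, 0, 0.001, 0], [-1, 0, 0, -0.002, 0, 0.001, 0]]
  ]
}}

```text
time_s: 7.15
position: [0.5574, -0.0806, 0.0385]
tcp_rot: [-0.034, 0.999, -0.001, -0.0]
ft_force: [-0.7, 0.2, 0.1]
grip_width: 0.0277
```

```bash
python3 -c "from h import *; st()"
```

```text
7.15 pos [ 0.5574 -0.0806  0.0385] z [-5.0e-04 -1.1e-03 -1.0e+00] yaw 1.6395 w 0.0277 F [-0.7  0.2  0.1] T [0.04 0.01 0.01] q6 -1.992 dq 0.037
```

Emit:
{"fn": "send_rows", "kwargs": {
  "moves": [
    [[-1, 0, 0, -0.001, 0, 0, 0], [-1, 0, 0, -0.001, 0, 0, 0]]
  ]
}}

```text
time_s: 7.35
position: [0.5574, -0.0806, 0.0381]
tcp_rot: [-0.034, 0.999, -0.001, -0.0]
ft_force: [-5.8, 1.6, 14.0]
grip_width: 0.0273
```

```bash
python3 -c "from h import *; st()"
```

```text
7.35 pos [ 0.5574 -0.0806  0.0381] z [-2.0e-04 -1.5e-03 -1.0e+00] yaw 1.6397 w 0.0273 F [-5.8  1.6 14. ] T [ 0.26  0.78 -0.06] q6 -1.992 dq 0.006
```

Bed contact at 14 N. I'll open part-way (about 50 mm, which clears the fence) and lift.

Emit:
{"fn": "send_rows", "kwargs": {
  "moves": [
    [[0.1, 0, 0, 0.001, 0, 0, 0], [0.1, 0, 0, 0, 0, 0, 0], [0.1, 0, 0, 0, 0, 0, 0], [0.1, 0, 0, 0.02, 0, 0, 0], [0.1, 0, 0, 0.03, 0, 0, 0], [0.1, 0, 0, 0.04, 0, 0, 0], [0.1, 0, 0, 0.04, 0, 0, 0], [0.1, 0, 0, 0.03, 0, 0, 0]]
  ]
}}

```text
time_s: 8.15
position: [0.5549, -0.0799, 0.1998]
tcp_rot: [-0.034, 0.999, 0.001, -0.005]
ft_force: [0.5, 0.1, 1.1]
grip_width: 0.0485
```

Run:
```python
from h import *
st(); snap('scene','s2.png'); im=cv2.imread('pics/s2.png')
cv2.imwrite('pics/s2c.png',cv2.resize(im[200:350,290:490],None,fx=4,fy=4,interpolation=cv2.INTER_CUBIC))
```

```text
8.15 pos [ 0.5549 -0.0799  0.1998] z [-0.0101  0.0022 -0.9999] yaw 1.6393 w 0.0485 F [0.5 0.1 1.1] T [-0.05 -0.02  0.05] q6 -1.992 dq 0.751
```

View pics/s2c.png

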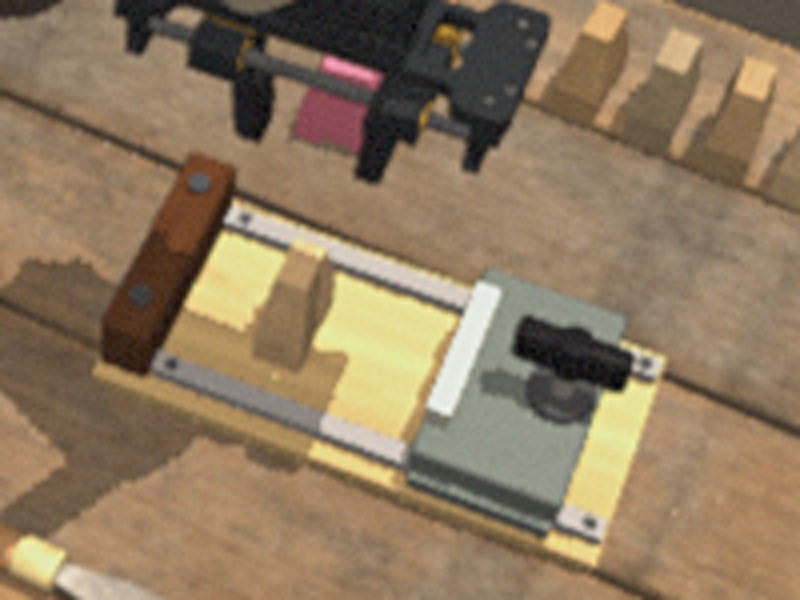

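The block stands upright mid-bed between the rails (crop around (290,300)), and the jaw and knob are untouched. Next is the knob.

Emit:
{"fn": "send_rows", "kwargs": {
  "moves": [
    [[1, 0.001, -0.015, 0, -0.002, -0.01, -0.14], [1, 0.001, -0.015, 0, 0, 0, -0.14], [1, 0.001, -0.015, 0, 0, 0, -0.14], [1, 0.001, -0.015, 0, 0, 0, -0.14], [1, 0.001, -0.015, 0, 0, 0, -0.14], [1, 0.001, -0.015, 0, 0, 0, -0.14], [1, 0.001, -0.015, 0, 0, 0, -0.14], [1, 0.001, -0.015, 0, 0, 0, -0.14], [1, 0.001, -0.015, 0, 0, 0, -0.14], [1, 0, 0, 0, 0, 0, -0.14]]
  ]
}}

```text
time_s: 9.2
position: [0.5656, -0.2203, 0.2029]
tcp_rot: [0.639, 0.77, -0.005, 0.002]
ft_force: [-0.6, 0.5, 0.6]
grip_width: 0.0882
```

```bash
python3 -c "from h import *; st()"
```

```text
9.2 pos [ 0.5656 -0.2203  0.2029] z [-0.0028 -0.0099 -0.9999] yaw 0.1854 w 0.0882 F [-0.6  0.5  0.6] T [ 0.03  0.04 -0.02] q6 -0.746 dq 1.458
```

Emit:
{"fn": "send_rows", "kwargs": {
  "moves": [
    [[1, 0.001, -0.002, -0.02, 0.01, -0.003, -0.03], [1, 0, 0, -0.02, 0, 0, 0], [1, 0, 0, 0, 0, 0, 0]]
  ]
}}

```text
time_s: 9.5
position: [0.5665, -0.2231, 0.1607]
tcp_rot: [0.653, 0.758, 0.0, -0.0]
ft_force: [0.6, -1.0, 0.4]
grip_width: 0.0883
```

Run:
```python
from h import *
o=st(); snap('wrist','w5.png'); print(proj('wrist',[.567,-.2247,.096],o),proj('wrist',[.5628,-.1648,.056],o))
```

```text
9.5 pos [ 0.5665 -0.2231  0.1607] z [-0.e+00  7.e-04 -1.e+00] yaw 0.1484 w 0.0883 F [ 0.6 -1.   0.4] T [-0.06  0.08  0.01] q6 -0.718 dq 0.043
(np.float64(321.09047012153616), np.float64(270.1322021999255)) (np.float64(328.0657338189019), np.float64(164.32335742063145))
```

View pics/w5.png

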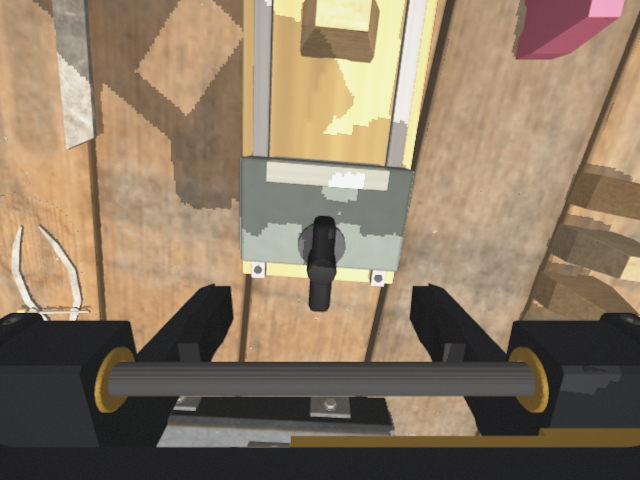

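The wing runs from (325,222) to (319,305) with its hub at (321,270), right where predicted. Descending onto it.

Emit:
{"fn": "send_rows", "kwargs": {
  "moves": [
    [[1, 0, -0.002, -0.02, 0, 0, -0.045], [1, 0, 0, -0.02, 0, 0, 0], [1, 0, 0, -0.015, 0, 0, 0], [1, 0, 0, -0.01, 0, 0, 0], [1, 0, 0, 0, 0, 0, 0]]
  ]
}}

```text
time_s: 10.05
position: [0.5692, -0.2262, 0.1002]
tcp_rot: [0.67, 0.743, 0.001, 0.005]
ft_force: [0.2, -0.9, -0.6]
grip_width: 0.0878
```

```bash
python3 -c "from h import *; st()"
```

```text
10.05 pos [ 0.5692 -0.2262  0.1002] z [ 0.0089 -0.0052 -0.9999] yaw 0.1035 w 0.0878 F [ 0.2 -0.9 -0.6] T [-0.03  0.07 -0.02] q6 -0.675 dq 0.027
```

Emit:
{"fn": "send_rows", "kwargs": {
  "moves": [
    [[0, -0.002, 0.001, -0.008, 0.005, 0.009, 0], [0, 0, 0, -0.004, 0, 0.002, 0], [0, 0, 0, 0, 0, 0, 0], [-0.3, 0, 0, 0, 0, 0, 0], [-0.4, 0, 0, 0, 0, 0, 0]]
  ]
}}

```text
time_s: 10.55
position: [0.5682, -0.2257, 0.0902]
tcp_rot: [0.669, 0.743, -0.001, 0.001]
ft_force: [1.1, -0.4, 0.5]
grip_width: 0.0501
```

```bash
python3 -c "from h import *; st()"
```

```text
10.55 pos [ 0.5682 -0.2257  0.0902] z [ 7.0e-04 -2.3e-03 -1.0e+00] yaw 0.1041 w 0.0501 F [ 1.1 -0.4  0.5] T [-0.08  0.04 -0.01] q6 -0.674 dq 0.004
```

Emit:
{"fn": "send_rows", "kwargs": {
  "moves": [
    [[-0.4, -0.001, 0.001, -0.004, 0, 0, 0], [-0.5, 0, 0, 0, 0, 0, 0], [-1, 0, 0, 0, 0, 0, 0], [-1, 0, 0, 0, 0, 0, 0], [-1, 0, 0, 0, 0, 0, 0], [-1, 0, 0, 0, 0, 0, 0], [-1, 0, 0, 0, 0, 0, 0]]
  ],
  "newtons": 55
}}

```text
time_s: 11.25
position: [0.5669, -0.2247, 0.0863]
tcp_rot: [0.669, 0.743, -0.001, 0.001]
ft_force: [-0.7, -0.2, 0.2]
grip_width: 0.0133
```

```bash
python3 -c "from h import *; st()"
```

```text
11.25 pos [ 0.5669 -0.2247  0.0863] z [ 6.0e-04 -2.6e-03 -1.0e+00] yaw 0.1037 w 0.0133 F [-0.7 -0.2  0.2] T [-0.11  0.13 -0.07] q6 -0.673 dq 0.003
```

Emit:
{"fn": "send_rows", "kwargs": {
  "moves": [
    [[-1, 0, 0, 0, 0, 0, 0.06], [-1, 0, 0, 0, 0, 0, 0.1], [-1, 0, 0, 0, 0, 0, 0.1], [-1, 0, 0, 0, 0, 0, 0.1], [-1, 0, 0, 0, 0, 0, 0.1]]
  ]
}}

```text
time_s: 11.75
position: [0.5665, -0.2249, 0.0863]
tcp_rot: [0.476, 0.879, -0.001, 0.001]
ft_force: [-1.6, -0.5, -0.6]
grip_width: 0.0136
```

```bash
python3 -c "from h import *; st()"
```

```text
11.75 pos [ 0.5665 -0.2249  0.0863] z [ 8.0e-04 -1.9e-03 -1.0e+00] yaw 0.5788 w 0.0136 F [-1.6 -0.5 -0.6] T [-0.07  0.17 -0.2 ] q6 -1.15 dq 1.033
```

Turning cleanly: low force and the centre is holding. Continuing.

Emit:
{"fn": "send_rows", "kwargs": {
  "moves": [
    [[-1, 0, 0, 0, 0, 0, 0.1], [-1, 0, 0, 0, 0, 0, 0.1], [-1, 0, 0, 0, 0, 0, 0.1], [-1, 0, 0, 0, 0, 0, 0.1], [-1, 0, 0, 0, 0, 0, 0.1], [-1, 0, 0, 0, 0, 0, 0.05], [-1, 0, 0, 0, 0, 0, 0]]
  ]
}}

```text
time_s: 12.45
position: [0.5661, -0.2253, 0.0863]
tcp_rot: [0.208, 0.978, -0.0, 0.001]
ft_force: [-0.8, -0.4, 0.5]
grip_width: 0.0136
```

```bash
python3 -c "from h import *; st()"
```

```text
12.45 pos [ 0.5661 -0.2253  0.0863] z [ 0.0012 -0.0011 -1.    ] yaw 1.1516 w 0.0136 F [-0.8 -0.4  0.5] T [ 0.05  0.1  -0.07] q6 -1.724 dq 0.02
```

Emit:
{"fn": "send_rows", "kwargs": {
  "moves": [
    [[-1, 0, 0, 0, 0, 0, 0.07], [-1, 0, 0, 0, 0, 0, 0], [-1, -0.0005, 0.006, 0, 0, 0, 0], [-1, -0.0005, 0.008, 0, 0, 0, 0], [-1, -0.0005, 0.008, 0, 0, 0, 0], [-1, -0.0005, 0.008, 0, 0, 0, 0]]
  ]
}}

```text
time_s: 13.05
position: [0.5639, -0.1947, 0.0863]
tcp_rot: [0.178, 0.984, -0.001, 0.001]
ft_force: [-1.1, -2.4, -1.0]
grip_width: 0.0133
```

```bash
python3 -c "from h import *; st()"
```

```text
13.05 pos [ 0.5639 -0.1947  0.0863] z [ 0.0015 -0.0031 -1.    ] yaw 1.2135 w 0.0133 F [-1.1 -2.4 -1. ] T [-0.35  0.1   0.15] q6 -1.742 dq 0.13
```

Emit:
{"fn": "send_rows", "kwargs": {
  "moves": [
    [[-1, -0.0006, 0.008, 0, 0, 0, 0], [-1, -0.0006, 0.008, 0, 0, 0, 0], [-1, -0.0006, 0.008, 0, 0, 0, 0], [-1, -0.0004, 0.005, 0, 0, 0, 0], [-1, -0.0003, 0.004, 0, 0, 0, 0], [-1, -0.0003, 0.004, 0, 0, 0, 0], [-1, -0.0003, 0.004, 0, 0, 0, 0], [-1, -0.0003, 0.004, 0, 0, 0, 0]]
  ]
}}

```text
time_s: 13.85
position: [0.5603, -0.1444, 0.0863]
tcp_rot: [0.177, 0.984, -0.001, 0.001]
ft_force: [-0.1, -3.1, -0.7]
grip_width: 0.0132
```

Run:
```python
from h import *
st(); snap('scene','s3.png'); im=cv2.imread('pics/s3.png')
cv2.imwrite('pics/s3c.png',cv2.resize(im[200:350,290:490],None,fx=4,fy=4,interpolation=cv2.INTER_CUBIC))
```

```text
13.85 pos [ 0.5603 -0.1444  0.0863] z [ 0.0018 -0.0032 -1.    ] yaw 1.2142 w 0.0132 F [-0.1 -3.1 -0.7] T [-0.3   0.05  0.11] q6 -1.669 dq 0.067
```

View pics/s3c.png

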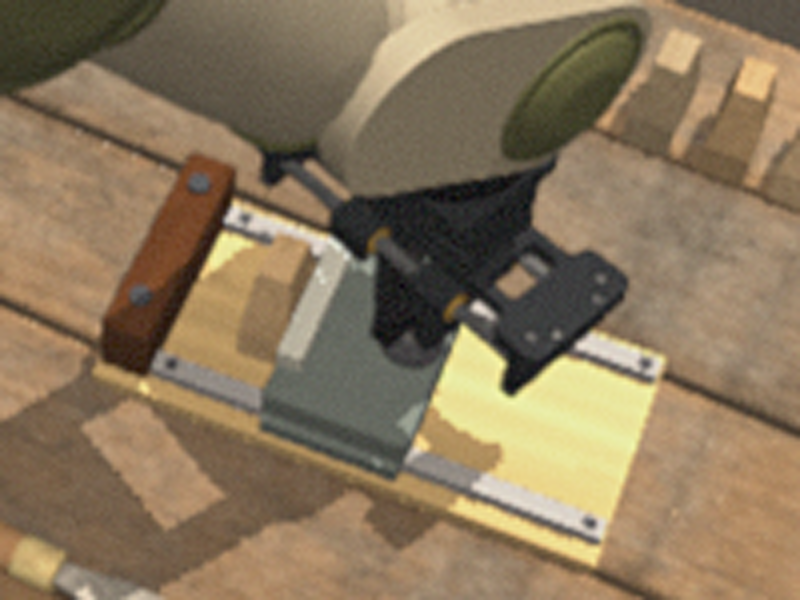

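The jaw has reached the block, and the block is still upright and square. I'll push on gently until the force rises.

Emit:
{"fn": "send_rows", "kwargs": {
  "moves": [
    [[-1, -0.0003, 0.004, 0, 0, 0, 0], [-1, -0.0003, 0.004, 0, 0, 0, 0], [-1, -0.0003, 0.004, 0, 0, 0, 0], [-1, -0.0003, 0.004, 0, 0, 0, 0], [-1, -0.0003, 0.004, 0, 0, 0, 0], [-1, -0.0003, 0.004, 0, 0, 0, 0], [-1, -0.0003, 0.004, 0, 0, 0, 0], [-1, -0.0003, 0.004, 0, 0, 0, 0]]
  ]
}}

```text
time_s: 14.7
position: [0.5578, -0.1096, 0.0863]
tcp_rot: [0.177, 0.984, -0.001, 0.001]
ft_force: [0.6, -2.5, -1.1]
grip_width: 0.0136
```

```bash
python3 -c "from h import *; st()"
```

```text
14.7 pos [ 0.5578 -0.1096  0.0863] z [ 0.0021 -0.0032 -1.    ] yaw 1.214 w 0.0136 F [ 0.6 -2.5 -1.1] T [-0.34 -0.03  0.12] q6 -1.614 dq 0.071
```

Emit:
{"fn": "send_rows", "kwargs": {
  "moves": [
    [[-1, 0, 0.0015, 0, 0, 0, 0], [-1, -0.0001, 0.0015, 0, 0, 0, 0]]
  ]
}}

```text
time_s: 14.9
position: [0.5577, -0.1083, 0.0863]
tcp_rot: [0.177, 0.984, -0.004, 0.002]
ft_force: [-0.6, -15.7, -4.1]
grip_width: 0.0136
```

```bash
python3 -c "from h import *; st()"
```

```text
14.9 pos [ 0.5577 -0.1083  0.0863] z [ 0.0023 -0.0082 -1.    ] yaw 1.2149 w 0.0136 F [ -0.6 -15.7  -4.1] T [-2.31  0.18  0.1 ] q6 -1.609 dq 0.033
```

The push reached 15.7 N after 117 mm of travel, exactly the expected closing distance. Now tightening with a light forward bias.

Emit:
{"fn": "send_rows", "kwargs": {
  "moves": [
    [[-1, 0, 0.0005, 0, 0, 0, -0.06], [-1, 0, 0.0005, 0, 0, 0, -0.1], [-1, 0, 0.0005, 0, 0, 0, -0.1], [-1, 0, 0.0005, 0, 0, 0, -0.1], [-1, 0, 0.0005, 0, 0, 0, -0.1]]
  ]
}}

```text
time_s: 15.4
position: [0.558, -0.1081, 0.0863]
tcp_rot: [0.404, 0.915, -0.006, 0.002]
ft_force: [0.1, -4.9, -1.9]
grip_width: 0.0133
```

```bash
python3 -c "from h import *; st()"
```

```text
15.4 pos [ 0.558  -0.1081  0.0863] z [-0.0018 -0.013  -0.9999] yaw 0.7385 w 0.0133 F [ 0.1 -4.9 -1.9] T [-0.71 -0.05  0.18] q6 -1.126 dq 1.045
```

Emit:
{"fn": "send_rows", "kwargs": {
  "moves": [
    [[-1, 0, 0.0008, 0, 0, 0, -0.1], [-1, 0, 0.0006, 0, 0, 0, -0.1], [-1, 0, 0.0004, 0, 0, 0, -0.1], [-1, 0, 0.0002, 0, 0, 0, -0.1], [-1, 0, 0, 0, 0, 0, -0.1], [-1, 0, 0, 0, 0, 0, -0.1], [-1, 0, 0, 0, 0, 0, -0.05], [-1, 0, 0, 0, 0, 0, 0]]
  ]
}}

```text
time_s: 16.2
position: [0.5587, -0.1079, 0.0863]
tcp_rot: [0.686, 0.728, -0.008, 0.001]
ft_force: [-0.0, -3.7, -2.4]
grip_width: 0.0137
```

```bash
python3 -c "from h import *; st()"
```

```text
16.2 pos [ 0.5587 -0.1079  0.0863] z [-0.0092 -0.0134 -0.9999] yaw 0.0595 w 0.0137 F [-0.  -3.7 -2.4] T [-0.41 -0.11  0.14] q6 -0.443 dq 0.018
```

The tool is back at 0.06 rad, a little past where it started, so the knob is at about 1.36. Releasing and lifting.

Emit:
{"fn": "send_rows", "kwargs": {
  "moves": [
    [[0.6, 0, 0, 0, 0, 0, 0], [0.6, 0, 0, 0, 0, 0, 0], [0.6, 0, 0, 0, 0, 0, 0], [0.6, 0, 0, 0, 0, 0, 0], [0.6, 0, 0, 0.02, 0, 0, 0], [0.6, 0, -0.005, 0.04, 0, 0, 0], [0.6, 0, -0.02, 0.04, 0, 0, 0], [0.6, -0.02, -0.03, 0.03, 0, 0, 0], [0.6, -0.02, -0.03, 0, 0, 0, 0], [0.6, 0, 0, 0, 0, 0, 0]]
  ]
}}

```text
time_s: 17.2
position: [0.5163, -0.1922, 0.2212]
tcp_rot: [0.683, 0.731, -0.008, -0.0]
ft_force: [0.2, 0.4, -0.8]
grip_width: 0.0703
```

Run:
```python
from h import *
st(); o,_=snap('wrist','w6.png'); snap('scene','s4.png'); im=cv2.imread('pics/s4.png')
cv2.imwrite('pics/s4c.png',cv2.resize(im[200:350,290:490],None,fx=4,fy=4,interpolation=cv2.INTER_CUBIC))
import json
json.dump({k:np.array(o[k]).tolist() for k in ['position','tcp_rot']},open('w6.json','w'))
```

```text
17.2 pos [ 0.5163 -0.1922  0.2212] z [-0.0115 -0.011  -0.9999] yaw 0.0679 w 0.0703 F [ 0.2  0.4 -0.8] T [-0.05  0.06 -0.05] q6 -0.63 dq 0.05
```

View pics/s4c.png

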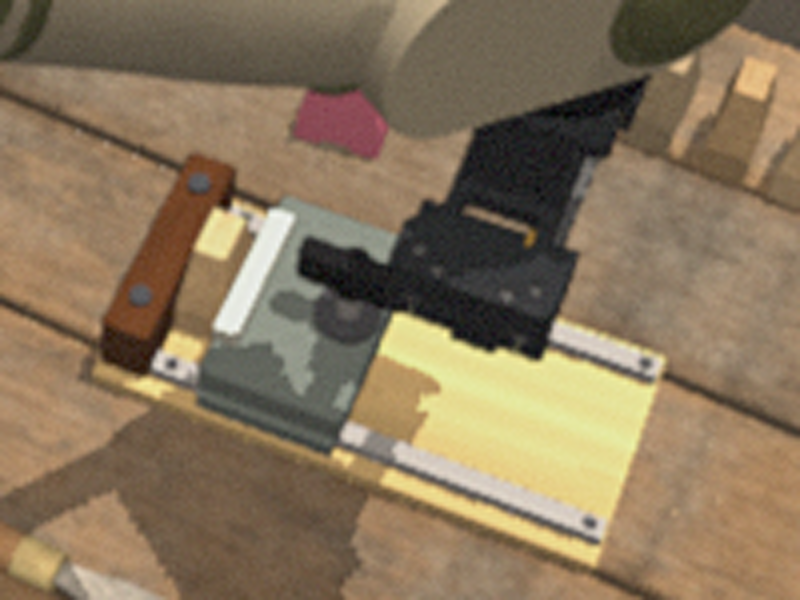

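View pics/w6.png

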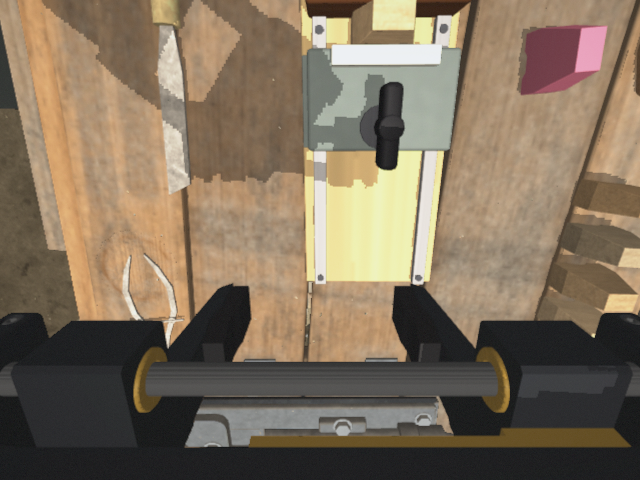

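The block stands upright between jaw and fence, and the wing lies along the rails. I'll take a closer overhead look at the contact.

Emit:
{"fn": "send_rows", "kwargs": {
  "moves": [
    [[0.6, 0.01, 0.03, 0, 0.011, -0.011, 0], [0.6, 0.01, 0.03, 0, 0, 0, 0], [0.6, 0.01, 0.03, 0, 0, 0, 0], [0.6, 0.0, 0.02, 0, 0, 0, 0], [0.6, 0, 0, 0, 0, 0, 0]]
  ]
}}

```text
time_s: 17.8
position: [0.5496, -0.0706, 0.2176]
tcp_rot: [0.681, 0.733, 0.0, -0.004]
ft_force: [-0.5, 0.3, -0.6]
grip_width: 0.0706
```

Run:
```python
from h import *
o=st(); o,_=snap('wrist','w7.png')
u,v=map(int,proj('wrist',[.554,-.045,.056],o)); print(u,v)
im=cv2.imread('pics/w7.png'); cv2.imwrite('pics/w7c.png',cv2.resize(im[max(v-75,0):v+125,u-100:u+100],(600,600),interpolation=cv2.INTER_CUBIC))
```

```text
17.8 pos [ 0.5496 -0.0706  0.2176] z [-0.0046  0.0055 -1.    ] yaw 0.0739 w 0.0706 F [-0.5  0.3 -0.6] T [-0.07 -0.01  0.02] q6 -0.418 dq 0.022
328 196
```

View pics/w7c.png

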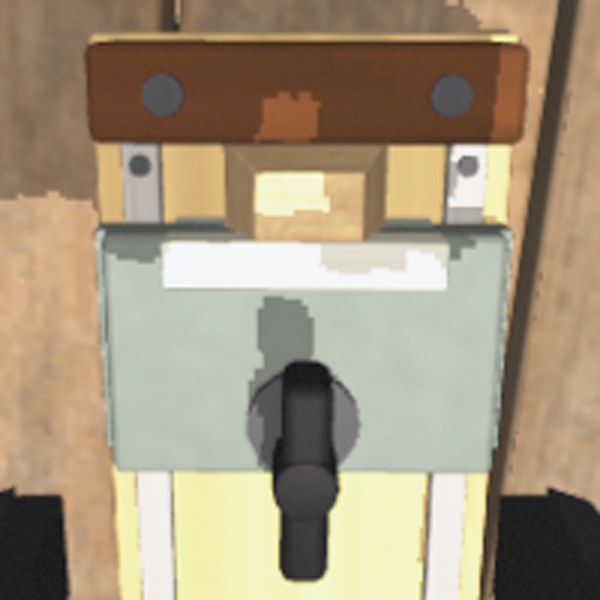

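Run:
```python
from h import *
o=st()
f=lambda u,v,z: onz('wrist',u/3+228-.3,v/3+121-.3,z,o)
a=(f(100,141,.054)+f(515,142,.054))/2; b=(f(163,241,.056)+f(447,241,.056))/2
n=np.array([-.07,.9976,0]); print('opening',(a-b)@n, 'wing yaw',np.arctan2(*(f(307,368,.093)-f(302,575,.093))[[1,0]])-np.pi/2-.07)
```

```text
17.85 pos [ 0.5496 -0.0717  0.2175] z [-0.0046  0.0052 -1.    ] yaw 0.0731 w 0.0703 F [-0.4  0.5 -0.6] T [-0.06  0.04  0.03] q6 -0.419 dq 0.047
opening 0.028233922726507443 wing yaw -0.011337541039490417
```

The opening measures 28.2 mm, which is 27.5 mm within the 2 mm calibration. The wing sits 0.01 rad past the rails, so the knob is at about 1.36 and locked. Handing in.

```bash
python3 -c "
from h import *
print(sign_off())"
```

```text
the job is handed in; nothing more can be done
None
```

I placed the block, closed the jaw on it and locked the knob. I handed the job in after about 18 s of the 54 s allowed, with the gripper clear of everything.

- **Block:** I gripped the loose wooden block across its 27.5 mm (the fingers read 27.8 mm), set it upright at the bed point and let go of it.
- **Jaw:** I turned the knob about 1.1 rad to loosen it. The jaw then slid about 117 mm at 2–3 N, and the push rose to 15.7 N once the block met the fence.
- **Lock:** I turned the knob back while keeping a light push on the jaw. It ended at about 1.36, a little tighter than where it started.

**Last checks:**
- The block is upright between fence and jaw.
- The jaw opening measured 28.2 mm against the expected 27.5 mm, within the camera's 2 mm accuracy.
- The wing lies within 0.01 rad of the rails.
- The abrasive roll was never approached, but I took no final picture of it.

**Mismatch with the description:** the block also narrows in thickness to about 19 mm at the top. Its parallel faces are only the low band, so I gripped it low. In the last overhead picture the fence hides the contact line. That there is no gap on that side rests on the force rise and the measured opening.

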